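# Turn the availability sign to green

### The arm

A 6-joint arm with a two-finger parallel gripper is mounted at the origin on the work surface. World frame = base frame: x ahead of the robot, y to its left, z up, the work surface at z = 0. Lengths are in mm, angles in degrees, forces in N, time in s.
With the tool pointing down it reaches from about 300 to 850 mm from the base axis. Payload 4.2 kg.
Tool frame: the origin (TCP) lies at the very end of the fingers, on their centre line; the grasp point (between the pads) lies 19 mm behind it (env.grasp_offset is the distance from the TCP to the grasp point, in mm); z points along the fingers, y is the line along which they close (so a half turn about z gives the same grasp; the last joint's range is limited). The gripper opens to 91 mm and grips with 3 to 60 N. Pads are 32 mm wide; open, the fingers measure 118 mm over their backs; the gripper's body (76 mm by 178 mm) begins 60 mm behind the grasp point.
Start: joints at [-67.724, 18.312, 89.639, -0, 72.044, -1.146], TCP at [228.572, -527.634, 213.976] pointing down, gripper open.
Joint ranges: [-177.97, 177.97], [-48.28, 115.42], [12.27, 149.76], [-77.06, 257.06], [2.81, 150.46], [-146.56, 146.56]. Speed limits (degrees/s): [147.25, 147.25, 180, 180, 180, 180].

### API

Orientations are given as [roll, pitch, yaw] about the fixed x, y, z axes, in that order (R = Rz(yaw) Ry(pitch) Rx(roll)).
In Python, from workcell import env gives the robot as it stands. The module is installed in compiled form; this text tells all that it offers.
- The arm moves only by the tool send_rows, never from a script. Its argument "motion" is a list of rows, each an object of numbers: "tx", "ty", "tz": the shift along the tool's x, y, z in units of 500 mm (1.0 is 500 mm); "rx", "ry", "rz": the turn, a rotation vector about the tool's x, y, z in units of 30 degrees (1.0 is 30 degrees); "gripper": the closure, from -1 (fully open) to 1 (shut). In form: [{"tx": .., "ty": .., "tz": .., "rx": .., "ry": .., "rz": .., "gripper": ..}, ...]. A call has 1 to 12 rows; each row shifts and turns the commanded pose from where the row before left it, along the tool's axes as they then stand; what a row does not reach is not made up. A row lasts 1/8 s, in which the tool goes at most 62.5 mm and 10.7 degrees, less where a joint would pass 70% of its speed; a pose out of reach is approached as far as the arm can. A call with a number of a shift or a turn outside -1 to 1 is refused whole. A call with a gripper value outside its range is refused whole. The fingers move at their own pace and stop on an object; "grip_force" is the grip in N (left out, the last holds). Time passes only in rows, so rows that do not move let the fingers close. It gives the time, the measured TCP pose, the force, the opening and the grip force at its end, in the units of the state.
- env.state(): the state, without advancing time (a new reading comes with each control period).
- env.grab_frame(name): name is "scene" or "top" or "wrist"; returns a dict with "frame" (400x640x3 uint8, red, green, blue), "vertical_fov" (degrees; the focal length in pixels is half the picture's height over the tangent of half this angle, whatever the lens; pixels are square), "cx", "cy" (the principal point, pixels), "rvec" (rotation vector, rad) and "tvec" (3), from world to camera coordinates, as OpenCV has them; the wrist camera has in their place "T_tool_cam" (4x4, takes a point from camera to tool coordinates, whose origin is the TCP and whose axes are the flange's). Camera axes: x right, y down, z forward; pixel columns grow to the right and rows downward; lengths in mm; the calibration is good to about 2 mm. A picture is of the moment at which its call begins: read the wrist's pose just before it. There is no depth.
- env.job_done(): hands the job in; it is judged then, once.
The state is a dict: "time_s": time; "qpos": joint angles; "qvel": joint speeds; "effort": joint torques, N m; "ee_pos": TCP position; "ee_rot": TCP orientation; "force": force on the tool from outside, world axes, zero at the start; "torque": the same for the moment, N m; "gripper_width": finger opening in mm; "gripper_force": force on a finger pad.
Only numpy, scipy, OpenCV 4.12 (cv2) and the standard library are available. Lean on these libraries where they do the work, as an engineer would, in place of code of your own. Each camera call takes 0.05 s, during which the arm holds its last target. There are 200 camera calls.

### The job

The red-and-green desk sign shows its red face to visitors, who come from the far side of the desk, opposite the robot. Lift the sign off its pins, turn it round so that its green face looks to the visitors' side, and seat it fully home on the two pins of the same stand. Leave the blue-and-yellow sign as it is.

Things in the scene. Friction and masses are not known exactly. Their poses are not given: they have to be found in the camera images.
- sign: red-and-green reversible sign, loose, about 220 g: upright plate 126 mm wide, 12 thick, 90 high (green face with white tick, red face with white bar) rising from the middle of a wooden foot 132 wide, 40 deep, 30 high; 120 in all. Pinch the plate's thickness from above. Origin: centre of the foot's underside; z up, +x out of the green face. Starts seated on the stand, green towards the robot.
- green_face (a point): middle of the sign's green face: 6.5 mm along +x and 75 mm above the sign's origin; same axes as the sign. (Sockets in the foot's underside, on its centre line, all 26 mm deep: 25 mm square ones 22 mm either side of the middle, 18 mm square ones 50 mm either side; so the sign fits the pins either way round, centred on the stand.)
- stand: that sign's stand, fixed: grey slab 90 mm deep (x), 150 wide (y), 16 thick. Two tapered upright pins: steel, 16 mm at root, 6 at tip, 22 tall, at y=-22; brass, 9 at root, 4 at tip, 18 tall, at y=+50. Origin: centre of the slab's underside; z up, +x to the visitors' side (away from the robot, up to 10 degrees askew). Sign home: its origin 16 mm straight above this one, 4 mm sideways play.
- other_sign: the blue-and-yellow sign of the same shape and size on another, identical stand to the left or right, loose; not to be disturbed. Origin: centre of its foot's underside; z up, +x out of the blue face
Mind the look-alikes: they are no part of the job. What is shaped like the sign but pink or purple is not meant.

How it is judged (in metres and radians):
On the way:
1. the sign is lifted clear of its pins (its underside at least 28 mm above the slab) (z of sign in the frame of stand above 0.044 m), for 0.1 s.
At the end, for the whole second after the job is handed in: The red-and-green sign stands at rest on the same stand with its green face to the visitors' side: underside down on the slab within 4.5 mm, centred within 12 mm, square to the stand within 11 degrees, upright within 5 degrees. The other sign has moved less than 20 mm (z of sign in the frame of stand between 0.012 and 0.0205 m and horizontal distance between sign and stand below 0.012 m and angle between the x axis of sign and the x axis of stand, either way round below 0.2 rad and angle between sign's own z axis and vertical below 0.09 rad and x of green_face in the frame of stand above 0 m and linear speed of sign below 0.02 m/s and angular speed of sign below 0.1 rad/s and distance of other_sign from where it was at the start of the episode below 0.02 m); the robot touches nothing.
It fails at once if the other sign is disturbed (moved 20 mm or tipped) (distance of other_sign from where it was at the start of the episode above 0.02 m or angle between other_sign's own z axis and vertical above 0.2 rad).
It also fails if it takes over 48 s, if anything falls off the work surface, if the arm or the gripper's body presses on something with over 40 N, if the wrist force passes 120 N, or if a joint passes its speed limit or range.

## Working session

There is one attempt and no reset: what is moved stays moved. The work goes in short steps, Python scripts to look and compute and a tool call to move; the robot and the scene stay as the last step left them, time stands still between calls to the robot, and variables do not carry over. Pictures are saved under pics/ and viewed, at most 10 in all, crops included, and the job is handed in when it is done.

Besides the shell and the picture viewer there is one more tool, called after "Emit:" as name(argument=value, ...), one argument or row to a line, values as JSON. send_rows: Moves the arm, as the interface text tells. Shifts and turns lie within -1 to 1; 1 stands for 500 mm of shift or 30 degrees of turn. Its arguments: {"type":"object","properties":{"motion":{"type":"array"},"grip_force":{"type":"number"}},"required":["motion"]}

```bash
mkdir -p pics
cat > h.py <<'E'
import numpy as np, cv2
from workcell import env
from scipy.spatial.transform import Rotation as R
def grab(n):
    s=env.state(); g=env.grab_frame(n); f=g['frame']; h,w=f.shape[:2]
    F=h/2/np.tan(np.radians(g['vertical_fov'])/2)
    K=np.array([[F,0,g['cx']],[0,F,g['cy']],[0,0,1]])
    if 'rvec' in g:
        A=cv2.Rodrigues(np.array(g['rvec'],float))[0]; t=np.array(g['tvec'],float).ravel()
        Rc=A.T; c=-A.T@t
    else:
        T=np.array(g['T_tool_cam']); Rt=R.from_euler('xyz',s['ee_rot'],degrees=True).as_matrix()
        Rc=Rt@T[:3,:3]; c=np.array(s['ee_pos'])+Rt@T[:3,3]
    return f,K,Rc,c
def plane(cam,px,z):
    f,K,Rc,c=cam; px=np.atleast_2d(np.array(px,float))
    d=(Rc@np.linalg.inv(K)@np.c_[px,np.ones(len(px))].T).T
    return c+d*((z-c[2])/d[:,2])[:,None]
def proj(cam,P):
    f,K,Rc,c=cam; q=(K@Rc.T@(np.atleast_2d(P)-c).T).T
    return q[:,:2]/q[:,2:]
def save(f,n): cv2.imwrite('pics/'+n,cv2.cvtColor(f,cv2.COLOR_RGB2BGR))
E
python3 - <<'E'
from h import *
for n in('scene','top'):
    c=grab(n); save(c[0],n+'1.png'); print(n,c[3].round(),c[2].round(2).tolist(),c[1][0,0])
print(env.state())
E
```

```text
scene [1230.  221.  850.] [[-0.46, 0.68, -0.57], [0.89, 0.36, -0.29], [0.01, -0.64, -0.77]] 454.37663816603515
top [531. -63. 753.] [[0.0, -0.98, 0.19], [-1.0, -0.0, -0.01], [0.01, -0.19, -0.98]] 380.9003816384859
{'time_s': 0.1, 'qpos': array([-6.77215535e+01,  1.83468372e+01,  8.96976440e+01, -9.56365642e-04,
        7.20420433e+01, -1.14234047e+00]), 'qvel': array([-0.07736971, -0.11107811, -0.11702267,  0.03947328, -0.01764057,
        0.02607107]), 'effort': array([ 5.74580499e-04, -4.13332093e+01, -2.32509810e+01,  7.29980925e-02,
        4.21601871e-02, -7.44104614e-05]), 'ee_pos': array([ 228.41816619, -527.21805209,  213.22778116]), 'ee_rot': array([-1.79913475e+02, -8.15828270e-04,  2.34210819e+01]), 'force': array([-0.49510718,  0.0548388 ,  0.45049944]), 'torque': array([ 0.03776736, -0.03805484,  0.01203576]), 'gripper_force': 0.0, 'gripper_width': 91.42084121927509}
```

View pics/scene1.png

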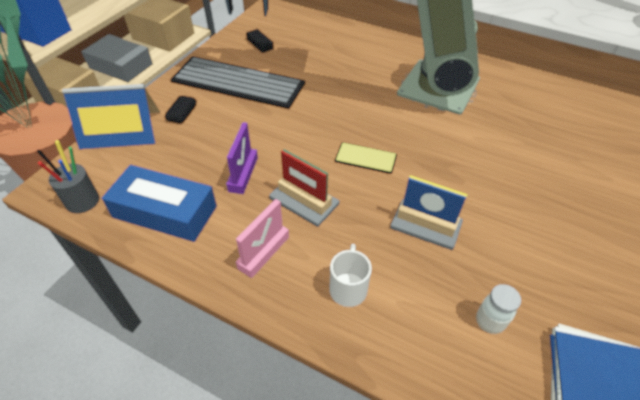

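View pics/top1.png

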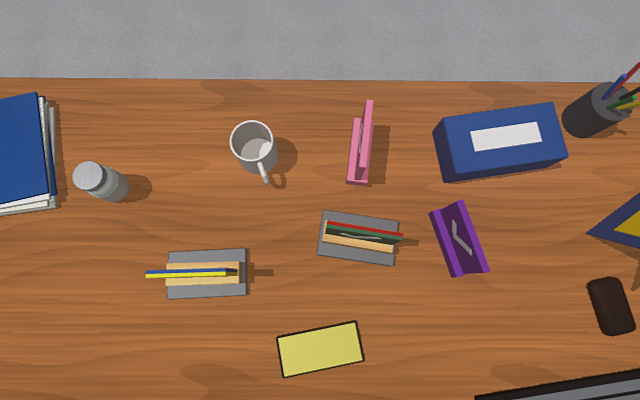

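The red/green sign is at about (360,237) in the top view, on a slab with corners near (323,210), (399,222), (395,266) and (317,255). The table is free around (425,320). In the scene view its red face at (305,175) faces the visitors. Next I'll measure the slab and the plate.

Run:
```python
from h import *
c=grab('top'); f=c[0]
hsv=cv2.cvtColor(f,cv2.COLOR_RGB2HSV)
roi=np.zeros(f.shape[:2],np.uint8); roi[200:275,308:408]=1
m=((hsv[...,1]<45)&(hsv[...,2]>80)&(hsv[...,2]<190)).astype(np.uint8)*roi
pts=np.argwhere(m)[:,::-1]
P=plane(c,pts,16)[:,:2].astype(np.float32)
print(len(P)); r=cv2.minAreaRect(P); print(r)
red=((hsv[...,0]<8)|(hsv[...,0]>172))&(hsv[...,1]>140); p=np.argwhere(red&(roi>0))[:,::-1]
Q=plane(c,p,136)[:,:2]; print('red',len(p),Q.mean(0)); 
u=np.linalg.svd(Q-Q.mean(0))[2][0];print(np.degrees(np.arctan2(u[1],u[0])), ((Q-Q.mean(0))@u).min(),((Q-Q.mean(0))@u).max())
for px in([425,320],[300,310],[340,320],[450,245],[205,272],[530,140]): print(px,plane(c,px,0)[0].round())
```

```text
1863
((607.2744140625, -142.0784912109375), (147.53152465820312, 88.69248962402344), 81.49939727783203)
red 271 [ 609.93795874 -141.41388962]
-99.53047327405646 -62.20904041817956 62.105428554269245
[425, 320] [ 451. -271.    0.]
[300, 310] [469. -32.   0.]
[340, 320] [ 451. -109.    0.]
[450, 245] [ 594. -327.    0.]
[205, 272] [540. 153.   0.]
[530, 140] [ 814. -509.    0.]
```

Emit:
send_rows(
  motion=[
    {"tx": 0.1, "ty": -0.04, "tz": -0.01, "gripper": -0.2},
    {"tx": 0.1, "ty": -0.04, "tz": -0.01, "gripper": -0.2},
    {"tx": 0.1, "ty": -0.04, "tz": -0.01, "gripper": -0.2},
    {"tx": 0.1, "ty": -0.04, "tz": -0.01, "gripper": -0.2},
    {"tx": 0.1, "ty": -0.04, "tz": -0.01, "gripper": -0.2},
    {"tx": 0.1, "ty": -0.04, "tz": -0.01, "gripper": -0.2},
    {"tx": 0.1, "ty": -0.04, "tz": -0.01, "gripper": -0.2},
    {"tx": 0.1, "ty": -0.04, "tz": -0.01, "gripper": -0.2},
    {"tx": 0.1, "ty": -0.04, "tz": -0.01, "gripper": -0.2},
    {"tx": 0.1, "ty": -0.04, "tz": -0.01, "gripper": -0.2},
  ],
)

```text
invalid input at $.motion[0]: expected keys tx, ty, tz, rx, ry, rz, gripper
```

Emit:
send_rows(
  motion=[
    {"rz": -0.32, "gripper": -0.2},
    {"rz": -0.32, "gripper": -0.2},
    {"rz": -0.32, "gripper": -0.2},
    {"rz": -0.32, "gripper": -0.2},
    {"rz": -0.32, "gripper": -0.2},
    {"rz": -0.32, "gripper": -0.2},
    {"gripper": -0.2},
  ],
)

```text
invalid input at $.motion[0]: expected keys tx, ty, tz, rx, ry, rz, gripper
```

Run:
```python
from h import *
c=grab('wrist'); save(c[0],'w1.png'); s=env.state(); print(s['time_s'],s['ee_pos'],s['ee_rot'],s['qpos'],s['gripper_width']); print(c[3],c[2].round(2).tolist(),c[1][0,0])
```

```text
0.2 [ 228.44972757 -527.36577018  213.4695916 ] [-1.79943976e+02  4.19396116e-04  2.34234717e+01] [-6.77238566e+01  1.83354795e+01  8.96787686e+01 -1.62001660e-03
  7.20417560e+01 -1.14682787e+00] 91.3319372375011
[ 302.55291207 -496.2170625   384.60114316] [[0.4, -0.88, -0.26], [-0.92, -0.38, -0.11], [-0.0, 0.28, -0.96]] 305.03314912124046
```

View pics/w1.png

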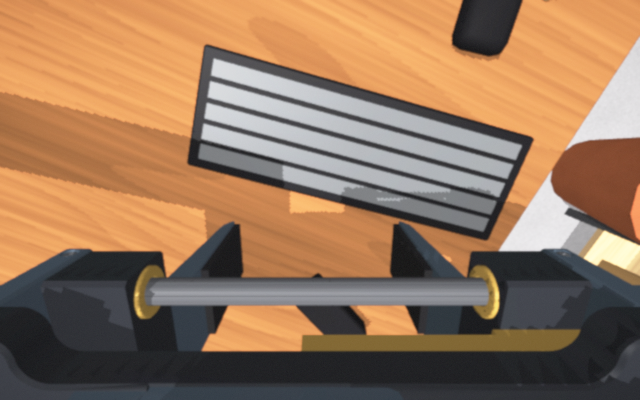

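The move was refused because every row needs all seven keys. The arm hasn't moved, and the wrist view shows the fingers at (225,275) and (410,275). Resending with full rows.

Emit:
send_rows(
  motion=[
    {"tx": 0.1, "ty": -0.04, "tz": -0.01, "rx": 0, "ry": 0, "rz": 0, "gripper": -0.2},
    {"tx": 0.1, "ty": -0.04, "tz": -0.01, "rx": 0, "ry": 0, "rz": 0, "gripper": -0.2},
    {"tx": 0.1, "ty": -0.04, "tz": -0.01, "rx": 0, "ry": 0, "rz": 0, "gripper": -0.2},
    {"tx": 0.1, "ty": -0.04, "tz": -0.01, "rx": 0, "ry": 0, "rz": 0, "gripper": -0.2},
    {"tx": 0.1, "ty": -0.04, "tz": -0.01, "rx": 0, "ry": 0, "rz": 0, "gripper": -0.2},
    {"tx": 0.1, "ty": -0.04, "tz": -0.01, "rx": 0, "ry": 0, "rz": 0, "gripper": -0.2},
    {"tx": 0.1, "ty": -0.04, "tz": -0.01, "rx": 0, "ry": 0, "rz": 0, "gripper": -0.2},
    {"tx": 0.1, "ty": -0.04, "tz": -0.01, "rx": 0, "ry": 0, "rz": 0, "gripper": -0.2},
    {"tx": 0.1, "ty": -0.04, "tz": -0.01, "rx": 0, "ry": 0, "rz": 0, "gripper": -0.2},
    {"tx": 0.1, "ty": -0.04, "tz": -0.01, "rx": 0, "ry": 0, "rz": 0, "gripper": -0.2},
  ],
)

```text
time_s: 1.45
ee_pos: [608.9, -143.9, 263.9]
ee_rot: [180.0, 0.0, 23.4]
force: [0.7, -0.2, -0.1]
gripper_width: 54.6
gripper_force: 0.0
```

Emit:
send_rows(
  motion=[
    {"tx": 0, "ty": 0, "tz": 0, "rx": 0, "ry": 0, "rz": -0.32, "gripper": -0.2},
    {"tx": 0, "ty": 0, "tz": 0, "rx": 0, "ry": 0, "rz": -0.32, "gripper": -0.2},
    {"tx": 0, "ty": 0, "tz": 0, "rx": 0, "ry": 0, "rz": -0.32, "gripper": -0.2},
    {"tx": 0, "ty": 0, "tz": 0, "rx": 0, "ry": 0, "rz": -0.32, "gripper": -0.2},
    {"tx": 0, "ty": 0, "tz": 0, "rx": 0, "ry": 0, "rz": -0.32, "gripper": -0.2},
    {"tx": 0, "ty": 0, "tz": 0, "rx": 0, "ry": 0, "rz": -0.32, "gripper": -0.2},
    {"tx": 0, "ty": 0, "tz": 0, "rx": 0, "ry": 0, "rz": 0, "gripper": -0.2},
  ],
)

```text
time_s: 2.33
ee_pos: [607.7, -145.3, 263.7]
ee_rot: [-180.0, 0.0, 80.9]
force: [0.5, 0.2, 0.9]
gripper_width: 54.6
gripper_force: 0.0
```

Run:
```python
from h import *
c=grab('wrist'); save(c[0],'w2.png'); s=env.state(); print(s['time_s'],s['ee_pos'],s['ee_rot'],s['qpos'],s['gripper_width']); print(c[3],c[2].round(2).tolist(),c[1][0,0])
```

```text
2.375 [ 607.78280187 -145.3546596   263.69666118] [-1.79975299e+02  3.71765598e-03  8.08567774e+01] [-1.45011841e+01  2.15440373e+01  7.76347846e+01 -6.08548373e-03
  8.08454245e+01 -5.35699126e+00] 54.51254111950965
[621.14146087 -66.88404089 434.92470078] [[0.99, -0.15, -0.04], [-0.16, -0.95, -0.28], [0.0, 0.28, -0.96]] 305.03314912124046
```

View pics/w2.png

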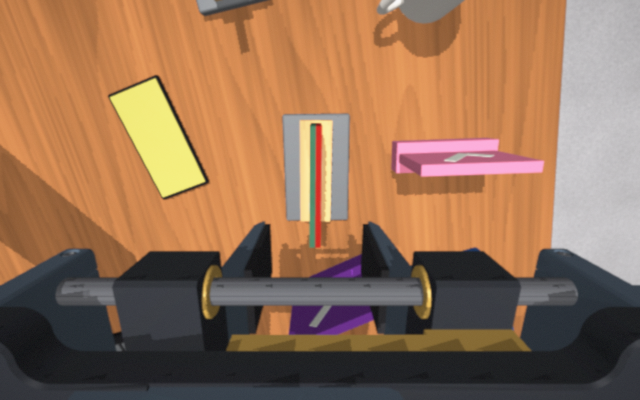

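The sign (316,185) and its slab (284–349 × 114–220) line up between the fingers, whose tips are at about (255,235) and (378,235). Next, a precise slab and plate fix from this view.

```bash
cat > m.py <<'E'
from h import *
def meas(c,box=(110,225,275,360)):
    f=c[0]; hsv=cv2.cvtColor(f,cv2.COLOR_RGB2HSV); roi=np.zeros(f.shape[:2],bool); roi[box[0]:box[1],box[2]:box[3]]=1
    m=roi&(hsv[...,1]<45)&(hsv[...,2]>80)&(hsv[...,2]<190)
    r=cv2.minAreaRect(plane(c,np.argwhere(m)[:,::-1],16)[:,:2].astype(np.float32))
    return r,hsv
E
python3 - <<'E'
from m import *
c=grab('wrist'); r,hsv=meas(c); print('slab',r)
roi=np.zeros(hsv.shape[:2],bool); roi[105:252,290:345]=1
k=roi&(hsv[...,1]>110)&((hsv[...,0]<6)|(hsv[...,0]>172)|((hsv[...,0]>50)&(hsv[...,0]<95)))
p=np.argwhere(k)[:,::-1]
print('plate px',cv2.minAreaRect(p.astype(np.float32)))
Q=plane(c,p,136)[:,:2]
print('plate top',cv2.minAreaRect(Q.astype(np.float32)))
E
```

```text
slab ((609.2479858398438, -142.72994995117188), (147.76458740234375, 87.79067993164062), 81.58000946044922)
plate px ((315.5, 185.0), (122.0, 9.0), 90.0)
plate top ((608.7567138671875, -140.42279052734375), (126.36743927001953, 9.513141632080078), 81.14094543457031)
```

Emit:
send_rows(
  motion=[
    {"tx": 0.008, "ty": 0, "tz": 0.06, "rx": 0, "ry": 0, "rz": 0, "gripper": -0.2},
    {"tx": 0, "ty": 0, "tz": 0.08, "rx": 0, "ry": 0, "rz": 0, "gripper": -0.2},
    {"tx": 0, "ty": 0, "tz": 0.08, "rx": 0, "ry": 0, "rz": 0, "gripper": -0.2},
    {"tx": 0, "ty": 0, "tz": 0.08, "rx": 0, "ry": 0, "rz": 0, "gripper": -0.2},
    {"tx": 0, "ty": 0, "tz": 0.05, "rx": 0, "ry": 0, "rz": 0, "gripper": -0.2},
    {"tx": 0, "ty": 0, "tz": 0.015, "rx": 0, "ry": 0, "rz": 0, "gripper": -0.2},
    {"tx": 0, "ty": 0, "tz": 0, "rx": 0, "ry": 0, "rz": 0, "gripper": -0.2},
  ],
)

```text
time_s: 3.3
ee_pos: [608.8, -141.5, 81.7]
ee_rot: [180.0, 0.0, 81.0]
force: [-0.6, 0.6, -0.1]
gripper_width: 54.8
gripper_force: 0.0
```

Emit:
send_rows(
  grip_force=30,
  motion=[
    {"tx": 0, "ty": 0, "tz": 0, "rx": 0, "ry": 0, "rz": 0, "gripper": 1},
    {"tx": 0, "ty": 0, "tz": 0, "rx": 0, "ry": 0, "rz": 0, "gripper": 1},
    {"tx": 0, "ty": 0, "tz": 0, "rx": 0, "ry": 0, "rz": 0, "gripper": 1},
    {"tx": 0, "ty": 0, "tz": 0, "rx": 0, "ry": 0, "rz": 0, "gripper": 1},
    {"tx": 0, "ty": 0, "tz": 0, "rx": 0, "ry": 0, "rz": 0, "gripper": 1},
    {"tx": 0, "ty": 0, "tz": 0, "rx": 0, "ry": 0, "rz": 0, "gripper": 1},
  ],
)

```text
time_s: 4.05
ee_pos: [608.4, -141.4, 81.6]
ee_rot: [-180.0, 0.0, 81.0]
force: [-0.0, -0.1, 0.8]
gripper_width: 12.0
gripper_force: 30.0
```

Emit:
send_rows(
  motion=[
    {"tx": 0, "ty": 0, "tz": -0.02, "rx": 0, "ry": 0, "rz": 0, "gripper": 1},
    {"tx": 0, "ty": 0, "tz": -0.04, "rx": 0, "ry": 0, "rz": 0, "gripper": 1},
    {"tx": 0, "ty": 0, "tz": -0.06, "rx": 0, "ry": 0, "rz": 0, "gripper": 1},
    {"tx": 0, "ty": 0, "tz": -0.08, "rx": 0, "ry": 0, "rz": 0, "gripper": 1},
    {"tx": 0, "ty": 0, "tz": -0.08, "rx": 0, "ry": 0, "rz": 0, "gripper": 1},
    {"tx": 0, "ty": 0, "tz": -0.06, "rx": 0, "ry": 0, "rz": 0, "gripper": 1},
    {"tx": 0, "ty": 0, "tz": -0.02, "rx": 0, "ry": 0, "rz": 0, "gripper": 1},
    {"tx": -0.05, "ty": -0.05, "tz": 0, "rx": 0, "ry": 0, "rz": 0, "gripper": 1},
    {"tx": -0.07, "ty": -0.08, "tz": 0, "rx": 0, "ry": 0, "rz": 0, "gripper": 1},
    {"tx": -0.07, "ty": -0.08, "tz": 0, "rx": 0, "ry": 0, "rz": 0, "gripper": 1},
    {"tx": -0.074, "ty": -0.068, "tz": 0, "rx": 0, "ry": 0, "rz": 0, "gripper": 1},
  ],
)

```text
time_s: 5.42
ee_pos: [448.4, -250.3, 260.4]
ee_rot: [-179.9, -0.0, 81.1]
force: [0.2, -1.2, -1.1]
gripper_width: 12.3
gripper_force: 30.0
```

Emit:
send_rows(
  motion=[
    {"tx": 0, "ty": 0, "tz": 0, "rx": 0, "ry": 0, "rz": 0.2, "gripper": 1},
    {"tx": 0, "ty": 0, "tz": 0, "rx": 0, "ry": 0, "rz": 0.3, "gripper": 1},
    {"tx": 0, "ty": 0, "tz": 0, "rx": 0, "ry": 0, "rz": 0.3, "gripper": 1},
    {"tx": 0, "ty": 0, "tz": 0, "rx": 0, "ry": 0, "rz": 0.3, "gripper": 1},
    {"tx": 0, "ty": 0, "tz": 0, "rx": 0, "ry": 0, "rz": 0.3, "gripper": 1},
    {"tx": 0, "ty": 0, "tz": 0, "rx": 0, "ry": 0, "rz": 0.3, "gripper": 1},
    {"tx": 0, "ty": 0, "tz": 0, "rx": 0, "ry": 0, "rz": 0.3, "gripper": 1},
    {"tx": 0, "ty": 0, "tz": 0, "rx": 0, "ry": 0, "rz": 0.3, "gripper": 1},
    {"tx": 0, "ty": 0, "tz": 0, "rx": 0, "ry": 0, "rz": 0.3, "gripper": 1},
    {"tx": 0, "ty": 0, "tz": 0, "rx": 0, "ry": 0, "rz": 0.3, "gripper": 1},
    {"tx": 0, "ty": 0, "tz": 0, "rx": 0, "ry": 0, "rz": 0.1, "gripper": 1},
    {"tx": 0, "ty": 0, "tz": 0, "rx": 0, "ry": 0, "rz": 0, "gripper": 1},
  ],
)

```text
time_s: 6.92
ee_pos: [450.1, -249.8, 260.5]
ee_rot: [-180.0, 0.1, -8.9]
force: [-0.7, 0.9, -2.6]
gripper_width: 11.9
gripper_force: 30.0
```

Run:
```python
from h import *
a=grab('top')[0]; save(a,'t2.png'); b=grab('scene')[0]
print(env.state()['qpos'].round(1))
```

```text
[-30.3  11.3  92.5  -0.   76.3  68.6]
```

View pics/t2.png

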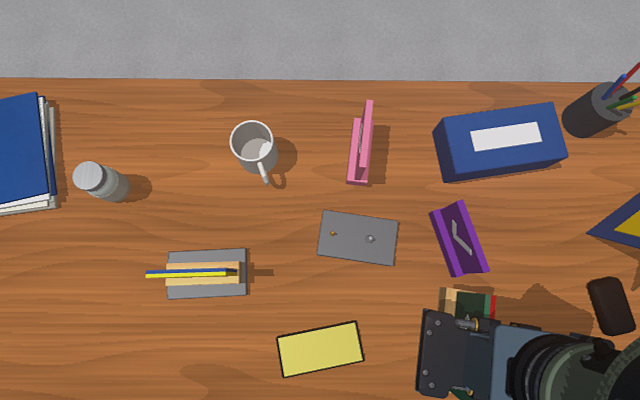

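The slab is now clear: centre about (358,238), brass pin at (333,233), steel pin at (370,239). The sign hangs turned at (468,305). I'll set it down, let go and rise, measuring the bare slab on the way.

Emit:
send_rows(
  motion=[
    {"tx": 0, "ty": 0, "tz": 0.06, "rx": 0, "ry": 0, "rz": 0, "gripper": 1},
    {"tx": 0, "ty": 0, "tz": 0.09, "rx": 0, "ry": 0, "rz": 0, "gripper": 1},
    {"tx": 0, "ty": 0, "tz": 0.09, "rx": 0, "ry": 0, "rz": 0, "gripper": 1},
    {"tx": 0, "ty": 0, "tz": 0.08, "rx": 0, "ry": 0, "rz": 0, "gripper": 1},
    {"tx": 0, "ty": 0, "tz": 0.04, "rx": 0, "ry": 0, "rz": 0, "gripper": 1},
    {"tx": 0, "ty": 0, "tz": 0.015, "rx": 0, "ry": 0, "rz": 0, "gripper": 1},
    {"tx": 0, "ty": 0, "tz": 0.01, "rx": 0, "ry": 0, "rz": 0, "gripper": 1},
    {"tx": 0, "ty": 0, "tz": 0, "rx": 0, "ry": 0, "rz": 0, "gripper": 1},
  ],
)

```text
time_s: 8.02
ee_pos: [451.0, -250.3, 69.5]
ee_rot: [180.0, -0.1, -9.0]
force: [0.8, -0.6, -2.1]
gripper_width: 11.9
gripper_force: 30.0
```

Run:
```python
from h import *
c=grab('top'); f=c[0]; hsv=cv2.cvtColor(f,cv2.COLOR_RGB2HSV)
roi=np.zeros(f.shape[:2],bool); roi[200:275,308:408]=1
m=roi&(hsv[...,1]<45)&(hsv[...,2]>80)&(hsv[...,2]<190)
print(cv2.minAreaRect(plane(c,np.argwhere(m)[:,::-1],16)[:,:2].astype(np.float32)))
b=roi.copy(); b[:]=0; b[225:242,325:342]=1
b&=hsv[...,1]>80
p=np.argwhere(b)[:,::-1].mean(0); print('brass',p,len(np.argwhere(b)),plane(c,p,28))
g=roi.copy();g[:]=0;g[230:248,362:379]=1
med=np.median(f[215:262,330:390].reshape(-1,3),0); d=np.abs(f.astype(int)-med).sum(2)>40
p=np.argwhere(g&d)[:,::-1].mean(0); print('steel',p,(g&d).sum(),plane(c,p,30)); s=env.state(); print(s['ee_pos'],s['force'])
```

```text
((607.1546020507812, -142.41761779785156), (148.23773193359375, 88.82917785644531), 81.49939727783203)
brass [331.84210526 232.84210526] 19 [[614.18787171 -92.39665773  28.        ]]
steel [370.40909091 238.40909091] 44 [[ 603.59802619 -165.66540743   30.        ]]
[ 451.1081427  -250.42370206   69.6896303 ] [ 0.30510329 -0.30866649 -0.45486872]
```

Emit:
send_rows(
  motion=[
    {"tx": 0, "ty": 0, "tz": 0.006, "rx": 0, "ry": 0, "rz": 0, "gripper": 1},
    {"tx": 0, "ty": 0, "tz": 0.002, "rx": 0, "ry": 0, "rz": 0, "gripper": 1},
    {"tx": 0, "ty": 0, "tz": 0, "rx": 0, "ry": 0, "rz": 0, "gripper": 1},
  ],
)

```text
time_s: 8.45
ee_pos: [450.8, -250.2, 65.6]
ee_rot: [180.0, -0.0, -9.0]
force: [-0.4, 0.1, 3.6]
gripper_width: 12.0
gripper_force: 30.0
```

Emit:
send_rows(
  motion=[
    {"tx": 0, "ty": 0, "tz": 0, "rx": 0, "ry": 0, "rz": 0, "gripper": -0.2},
    {"tx": 0, "ty": 0, "tz": 0, "rx": 0, "ry": 0, "rz": 0, "gripper": -0.2},
    {"tx": 0, "ty": 0, "tz": 0, "rx": 0, "ry": 0, "rz": 0, "gripper": -0.2},
    {"tx": 0, "ty": 0, "tz": 0, "rx": 0, "ry": 0, "rz": 0, "gripper": -0.2},
  ],
)

```text
time_s: 8.95
ee_pos: [450.6, -250.1, 64.9]
ee_rot: [180.0, 0.0, -9.0]
force: [0.8, 0.0, -0.0]
gripper_width: 49.1
gripper_force: 0.0
```

Emit:
send_rows(
  motion=[
    {"tx": 0, "ty": 0, "tz": -0.04, "rx": 0, "ry": 0, "rz": 0, "gripper": -0.2},
    {"tx": 0, "ty": 0, "tz": -0.08, "rx": 0, "ry": 0, "rz": 0, "gripper": -0.2},
    {"tx": 0, "ty": 0, "tz": -0.08, "rx": 0, "ry": 0, "rz": 0, "gripper": -0.2},
    {"tx": 0, "ty": 0, "tz": -0.08, "rx": 0, "ry": 0, "rz": 0, "gripper": -0.2},
    {"tx": 0, "ty": 0, "tz": -0.08, "rx": 0, "ry": 0, "rz": 0, "gripper": -0.2},
  ],
)

```text
time_s: 9.57
ee_pos: [450.4, -250.0, 246.3]
ee_rot: [180.0, -0.0, -9.0]
force: [-0.7, -0.5, -0.5]
gripper_width: 54.5
gripper_force: 0.0
```

Emit:
send_rows(
  motion=[
    {"tx": 0, "ty": 0, "tz": 0, "rx": 0, "ry": 0, "rz": -0.34, "gripper": -0.2},
    {"tx": 0, "ty": 0, "tz": 0, "rx": 0, "ry": 0, "rz": -0.34, "gripper": -0.2},
    {"tx": 0, "ty": 0, "tz": 0, "rx": 0, "ry": 0, "rz": -0.34, "gripper": -0.2},
    {"tx": 0, "ty": 0, "tz": 0, "rx": 0, "ry": 0, "rz": -0.34, "gripper": -0.2},
    {"tx": 0, "ty": 0, "tz": 0, "rx": 0, "ry": 0, "rz": -0.34, "gripper": -0.2},
    {"tx": 0, "ty": 0, "tz": 0, "rx": 0, "ry": 0, "rz": -0.34, "gripper": -0.2},
    {"tx": 0, "ty": 0, "tz": 0, "rx": 0, "ry": 0, "rz": -0.34, "gripper": -0.2},
    {"tx": 0, "ty": 0, "tz": 0, "rx": 0, "ry": 0, "rz": -0.34, "gripper": -0.2},
    {"tx": 0, "ty": 0, "tz": 0, "rx": 0, "ry": 0, "rz": -0.34, "gripper": -0.2},
  ],
)

```text
time_s: 10.7
ee_pos: [450.5, -250.0, 244.8]
ee_rot: [-180.0, -0.0, 83.2]
force: [0.3, 0.2, -1.0]
gripper_width: 54.9
gripper_force: 0.0
```

Emit:
send_rows(
  motion=[
    {"tx": 0, "ty": 0, "tz": 0, "rx": 0, "ry": 0, "rz": -0.34, "gripper": -0.2},
    {"tx": 0, "ty": 0, "tz": 0, "rx": 0, "ry": 0, "rz": -0.34, "gripper": -0.2},
    {"tx": 0, "ty": 0, "tz": 0, "rx": 0, "ry": 0, "rz": -0.34, "gripper": -0.2},
    {"tx": 0, "ty": 0, "tz": 0, "rx": 0, "ry": 0, "rz": -0.34, "gripper": -0.2},
    {"tx": 0, "ty": 0, "tz": 0, "rx": 0, "ry": 0, "rz": -0.34, "gripper": -0.2},
    {"tx": 0, "ty": 0, "tz": 0, "rx": 0, "ry": 0, "rz": -0.34, "gripper": -0.2},
    {"tx": 0, "ty": 0, "tz": 0, "rx": 0, "ry": 0, "rz": -0.34, "gripper": -0.2},
    {"tx": 0, "ty": 0, "tz": 0, "rx": 0, "ry": 0, "rz": -0.34, "gripper": -0.2},
    {"tx": 0, "ty": 0, "tz": 0, "rx": 0, "ry": 0, "rz": -0.22, "gripper": -0.2},
    {"tx": 0, "ty": 0, "tz": 0, "rx": 0, "ry": 0, "rz": 0, "gripper": -0.2},
  ],
)

```text
time_s: 11.95
ee_pos: [450.5, -250.1, 244.8]
ee_rot: [180.0, -0.0, 170.9]
force: [0.1, -0.4, 0.3]
gripper_width: 55.1
gripper_force: 0.0
```

Run:
```python
from h import *
c=grab('wrist'); save(c[0],'w3.png'); s=env.state(); print(s['time_s'],s['ee_pos'],s['ee_rot'],s['qpos'])
```

```text
12.0 [ 450.54974591 -250.04535908  244.87318618] [ 1.79998223e+02 -4.55022442e-03  1.70907010e+02] [-3.03081544e+01  1.18208310e+01  9.41573410e+01  1.06869980e-05
  7.40267130e+01 -1.11215167e+02]
```

View pics/w3.png

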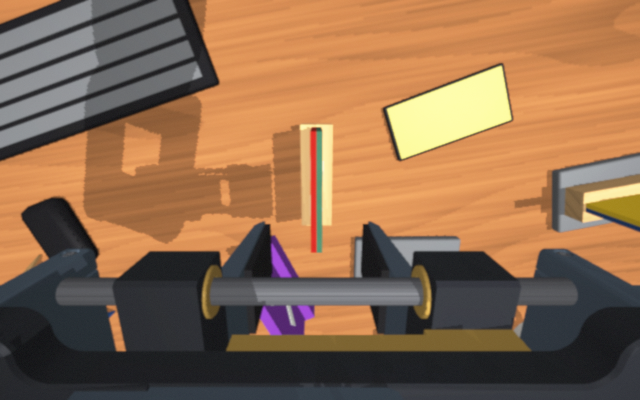

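The sign stands upright and centred between the fingers at (316,190), with red on the left and green on the right. I'll regrasp and lift it.

Emit:
send_rows(
  motion=[
    {"tx": 0, "ty": 0, "tz": 0.06, "rx": 0, "ry": 0, "rz": 0, "gripper": -0.2},
    {"tx": 0, "ty": 0, "tz": 0.08, "rx": 0, "ry": 0, "rz": 0, "gripper": -0.2},
    {"tx": 0, "ty": 0, "tz": 0.08, "rx": 0, "ry": 0, "rz": 0, "gripper": -0.2},
    {"tx": 0, "ty": 0, "tz": 0.08, "rx": 0, "ry": 0, "rz": 0, "gripper": -0.2},
    {"tx": 0, "ty": 0, "tz": 0.04, "rx": 0, "ry": 0, "rz": 0, "gripper": -0.2},
    {"tx": 0, "ty": 0, "tz": 0.018, "rx": 0, "ry": 0, "rz": 0, "gripper": -0.2},
    {"tx": 0, "ty": 0, "tz": 0, "rx": 0, "ry": 0, "rz": 0, "gripper": -0.2},
  ],
)

```text
time_s: 12.88
ee_pos: [450.7, -250.1, 65.9]
ee_rot: [180.0, -0.0, 171.0]
force: [0.3, -0.6, 0.7]
gripper_width: 54.8
gripper_force: 0.0
```

Emit:
send_rows(
  grip_force=30,
  motion=[
    {"tx": 0, "ty": 0, "tz": 0, "rx": 0, "ry": 0, "rz": 0, "gripper": 1},
    {"tx": 0, "ty": 0, "tz": 0, "rx": 0, "ry": 0, "rz": 0, "gripper": 1},
    {"tx": 0, "ty": 0, "tz": 0, "rx": 0, "ry": 0, "rz": 0, "gripper": 1},
    {"tx": 0, "ty": 0, "tz": 0, "rx": 0, "ry": 0, "rz": 0, "gripper": 1},
    {"tx": 0, "ty": 0, "tz": 0, "rx": 0, "ry": 0, "rz": 0, "gripper": 1},
    {"tx": 0, "ty": 0, "tz": 0, "rx": 0, "ry": 0, "rz": 0, "gripper": 1},
  ],
)

```text
time_s: 13.62
ee_pos: [450.7, -250.2, 66.1]
ee_rot: [-180.0, 0.0, 171.0]
force: [-0.8, 0.7, 1.4]
gripper_width: 11.6
gripper_force: 30.0
```

Emit:
send_rows(
  motion=[
    {"tx": 0, "ty": 0, "tz": -0.04, "rx": 0, "ry": 0, "rz": 0, "gripper": 1},
    {"tx": 0, "ty": 0, "tz": -0.08, "rx": 0, "ry": 0, "rz": 0, "gripper": 1},
    {"tx": 0, "ty": 0, "tz": -0.08, "rx": 0, "ry": 0, "rz": 0, "gripper": 1},
    {"tx": 0, "ty": 0, "tz": -0.08, "rx": 0, "ry": 0, "rz": 0, "gripper": 1},
    {"tx": 0, "ty": 0, "tz": -0.08, "rx": 0, "ry": 0, "rz": 0, "gripper": 1},
    {"tx": 0, "ty": 0, "tz": -0.04, "rx": 0, "ry": 0, "rz": 0, "gripper": 1},
  ],
)

```text
time_s: 14.38
ee_pos: [451.0, -250.4, 267.9]
ee_rot: [-179.9, 0.1, 171.0]
force: [0.7, 0.4, -2.6]
gripper_width: 12.2
gripper_force: 30.0
```

Emit:
send_rows(
  motion=[
    {"tx": 0, "ty": 0, "tz": 0, "rx": 0, "ry": 0, "rz": 0.2, "gripper": 1},
    {"tx": 0, "ty": 0, "tz": 0, "rx": 0, "ry": 0, "rz": 0.3, "gripper": 1},
    {"tx": 0, "ty": 0, "tz": 0, "rx": 0, "ry": 0, "rz": 0.3, "gripper": 1},
    {"tx": 0, "ty": 0, "tz": 0, "rx": 0, "ry": 0, "rz": 0.3, "gripper": 1},
    {"tx": 0, "ty": 0, "tz": 0, "rx": 0, "ry": 0, "rz": 0.3, "gripper": 1},
    {"tx": 0, "ty": 0, "tz": 0, "rx": 0, "ry": 0, "rz": 0.3, "gripper": 1},
    {"tx": 0, "ty": 0, "tz": 0, "rx": 0, "ry": 0, "rz": 0.3, "gripper": 1},
    {"tx": 0, "ty": 0, "tz": 0, "rx": 0, "ry": 0, "rz": 0.3, "gripper": 1},
    {"tx": 0, "ty": 0, "tz": 0, "rx": 0, "ry": 0, "rz": 0.3, "gripper": 1},
    {"tx": 0, "ty": 0, "tz": 0, "rx": 0, "ry": 0, "rz": 0.3, "gripper": 1},
    {"tx": 0, "ty": 0, "tz": 0, "rx": 0, "ry": 0, "rz": 0.1, "gripper": 1},
  ],
)

```text
time_s: 15.75
ee_pos: [450.2, -249.9, 265.3]
ee_rot: [-179.9, -0.0, 80.9]
force: [1.0, -0.9, -0.8]
gripper_width: 12.2
gripper_force: 30.0
```

Emit:
send_rows(
  motion=[
    {"tx": 0.05, "ty": 0.05, "tz": 0, "rx": 0, "ry": 0, "rz": 0, "gripper": 1},
    {"tx": 0.07, "ty": 0.08, "tz": 0, "rx": 0, "ry": 0, "rz": 0, "gripper": 1},
    {"tx": 0.07, "ty": 0.08, "tz": 0, "rx": 0, "ry": 0, "rz": 0, "gripper": 1},
    {"tx": 0.07, "ty": 0.068, "tz": 0, "rx": 0, "ry": 0, "rz": 0, "gripper": 1},
    {"tx": 0, "ty": 0, "tz": 0, "rx": 0, "ry": 0, "rz": 0, "gripper": 1},
    {"tx": 0, "ty": 0, "tz": 0, "rx": 0, "ry": 0, "rz": 0, "gripper": 1},
  ],
)

```text
time_s: 16.5
ee_pos: [607.5, -143.4, 265.1]
ee_rot: [-179.9, 0.0, 81.0]
force: [-0.1, -0.7, -2.7]
gripper_width: 12.0
gripper_force: 30.0
```

Run:
```python
from h import *
c=grab('wrist'); save(c[0],'w4.png'); s=env.state(); print(s['time_s'],s['ee_pos'],s['ee_rot'],s['qpos'])
```

```text
16.55 [ 607.29669657 -143.8291189   265.5112586 ] [-1.79917394e+02  2.53046161e-02  8.09965673e+01] [-1.43622725e+01  2.14578572e+01  7.75119050e+01 -3.33089923e-02
  8.11101214e+01 -5.35365125e+00]
```

View pics/w4.png

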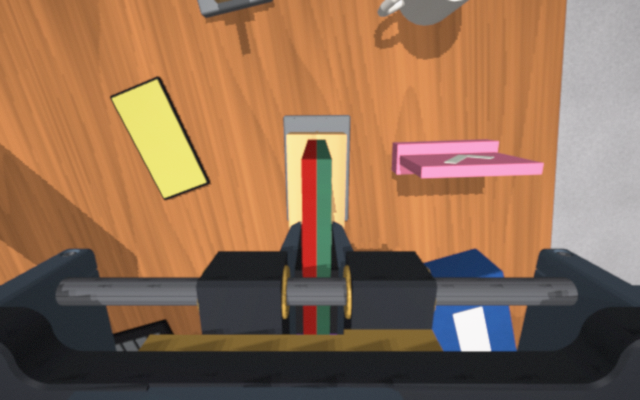

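Green is now on the visitors' side (right in this view), and the foot sits over the slab at about (317,170). I'll descend to just above the pins and trim.

Emit:
send_rows(
  motion=[
    {"tx": 0.004, "ty": 0.001, "tz": 0.04, "rx": 0, "ry": 0, "rz": 0, "gripper": 1},
    {"tx": 0, "ty": 0, "tz": 0.08, "rx": 0, "ry": 0, "rz": 0, "gripper": 1},
    {"tx": 0, "ty": 0, "tz": 0.08, "rx": 0, "ry": 0, "rz": 0, "gripper": 1},
    {"tx": 0, "ty": 0, "tz": 0.06, "rx": 0, "ry": 0, "rz": 0, "gripper": 1},
    {"tx": 0, "ty": 0, "tz": 0.03, "rx": 0, "ry": 0, "rz": 0, "gripper": 1},
    {"tx": 0, "ty": 0, "tz": 0.01, "rx": 0, "ry": 0, "rz": 0, "gripper": 1},
    {"tx": 0, "ty": 0, "tz": 0, "rx": 0, "ry": 0, "rz": 0, "gripper": 1},
    {"tx": 0, "ty": 0, "tz": 0, "rx": 0, "ry": 0, "rz": 0, "gripper": 1},
  ],
)

```text
time_s: 17.55
ee_pos: [609.8, -141.7, 117.3]
ee_rot: [179.9, 0.0, 81.0]
force: [-0.8, 0.2, -2.0]
gripper_width: 11.9
gripper_force: 30.0
```

Run:
```python
from h import *
s=env.state(); print(s['time_s'],s['ee_pos'],s['ee_rot'])
c=grab('top'); f=cv2.resize(c[0][180:300,280:440],None,fx=5,fy=5,interpolation=cv2.INTER_CUBIC); save(f,'t3.png')
```

```text
17.55 [ 609.75453396 -141.74740286  117.31077987] [1.79852443e+02 1.89706774e-02 8.10194765e+01]
```

View pics/t3.png

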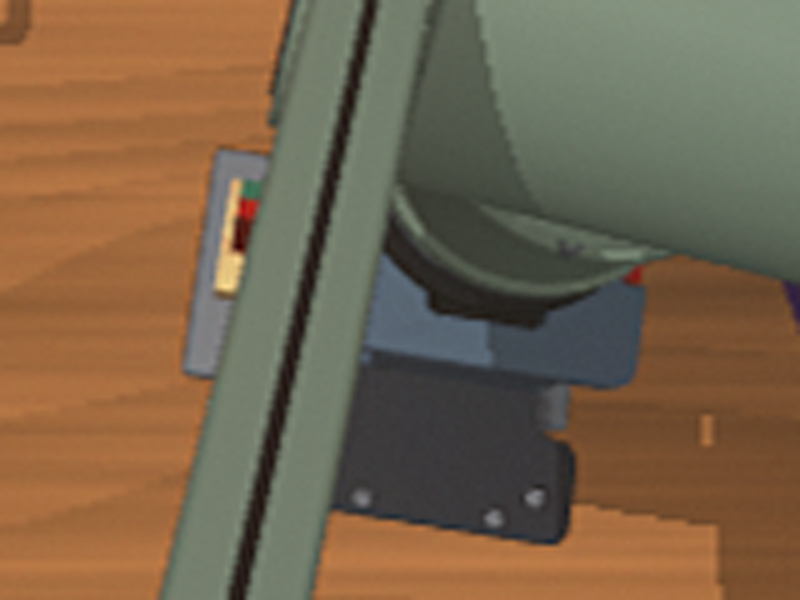

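The arm hides most of the sign, but the foot's left end (228,240 in the crop) lies inside the slab. I'll go down slowly and watch the force.

Emit:
send_rows(
  motion=[
    {"tx": 0, "ty": -0.002, "tz": 0.01, "rx": 0, "ry": 0, "rz": 0, "gripper": 1},
    {"tx": 0, "ty": 0, "tz": 0.01, "rx": 0, "ry": 0, "rz": 0, "gripper": 1},
    {"tx": 0, "ty": 0, "tz": 0.01, "rx": 0, "ry": 0, "rz": 0, "gripper": 1},
    {"tx": 0, "ty": 0, "tz": 0.01, "rx": 0, "ry": 0, "rz": 0, "gripper": 1},
    {"tx": 0, "ty": 0, "tz": 0, "rx": 0, "ry": 0, "rz": 0, "gripper": 1},
  ],
)

```text
time_s: 18.23
ee_pos: [607.6, -141.2, 95.3]
ee_rot: [-179.9, -0.0, 81.0]
force: [-1.0, 0.1, -2.3]
gripper_width: 11.7
gripper_force: 30.0
```

Emit:
send_rows(
  motion=[
    {"tx": 0, "ty": 0, "tz": 0.008, "rx": 0, "ry": 0, "rz": 0, "gripper": 1},
    {"tx": 0, "ty": 0, "tz": 0.008, "rx": 0, "ry": 0, "rz": 0, "gripper": 1},
    {"tx": 0, "ty": 0, "tz": 0.006, "rx": 0, "ry": 0, "rz": 0, "gripper": 1},
    {"tx": 0, "ty": 0, "tz": 0, "rx": 0, "ry": 0, "rz": 0, "gripper": 1},
  ],
)

```text
time_s: 18.73
ee_pos: [607.8, -141.3, 84.6]
ee_rot: [-180.0, 0.0, 81.0]
force: [-0.3, 0.6, -2.7]
gripper_width: 11.7
gripper_force: 30.0
```

Emit:
send_rows(
  motion=[
    {"tx": 0, "ty": 0, "tz": 0.004, "rx": 0, "ry": 0, "rz": 0, "gripper": 1},
    {"tx": 0, "ty": 0, "tz": 0.002, "rx": 0, "ry": 0, "rz": 0, "gripper": 1},
    {"tx": 0, "ty": 0, "tz": 0, "rx": 0, "ry": 0, "rz": 0, "gripper": 1},
  ],
)

```text
time_s: 19.1
ee_pos: [608.1, -141.3, 82.1]
ee_rot: [180.0, 0.0, 81.0]
force: [-0.4, -0.0, -1.6]
gripper_width: 11.8
gripper_force: 30.0
```

Emit:
send_rows(
  motion=[
    {"tx": 0, "ty": 0, "tz": 0, "rx": 0, "ry": 0, "rz": 0, "gripper": -0.2},
    {"tx": 0, "ty": 0, "tz": 0, "rx": 0, "ry": 0, "rz": 0, "gripper": -0.2},
    {"tx": 0, "ty": 0, "tz": 0, "rx": 0, "ry": 0, "rz": 0, "gripper": -0.2},
    {"tx": 0, "ty": 0, "tz": 0, "rx": 0, "ry": 0, "rz": 0, "gripper": -0.2},
    {"tx": 0, "ty": 0, "tz": 0, "rx": 0, "ry": 0, "rz": 0, "gripper": -0.2},
  ],
)

```text
time_s: 19.73
ee_pos: [608.0, -141.4, 82.0]
ee_rot: [180.0, 0.0, 81.0]
force: [0.5, -0.7, 0.4]
gripper_width: 54.8
gripper_force: 0.0
```

Emit:
send_rows(
  motion=[
    {"tx": 0, "ty": 0, "tz": -0.04, "rx": 0, "ry": 0, "rz": 0, "gripper": -0.2},
    {"tx": 0, "ty": 0, "tz": -0.08, "rx": 0, "ry": 0, "rz": 0, "gripper": -0.2},
    {"tx": 0, "ty": 0, "tz": -0.08, "rx": 0, "ry": 0, "rz": 0, "gripper": -0.2},
    {"tx": 0, "ty": 0, "tz": -0.08, "rx": 0, "ry": 0, "rz": 0, "gripper": -0.2},
    {"tx": 0, "ty": 0, "tz": -0.06, "rx": 0, "ry": 0, "rz": 0, "gripper": -0.2},
    {"tx": 0, "ty": 0, "tz": -0.02, "rx": 0, "ry": 0, "rz": 0, "gripper": -0.2},
    {"tx": 0, "ty": 0, "tz": 0, "rx": 0, "ry": 0, "rz": 0, "gripper": -0.2},
  ],
)

```text
time_s: 20.6
ee_pos: [607.9, -141.3, 261.7]
ee_rot: [180.0, 0.0, 81.0]
force: [0.6, -0.3, -0.3]
gripper_width: 54.7
gripper_force: 0.0
```

Run:
```python
from m import *
c=grab('wrist'); r,hsv=meas(c); print('slab',r)
roi=np.zeros(hsv.shape[:2],bool); roi[105:252,290:345]=1
k=roi&(hsv[...,1]>110)&((hsv[...,0]<6)|(hsv[...,0]>172)|((hsv[...,0]>50)&(hsv[...,0]<95)))
print('plate top',cv2.minAreaRect(plane(c,np.argwhere(k)[:,::-1],136)[:,:2].astype(np.float32)))
s=grab('scene')[0]
save(np.hstack([cv2.resize(c[0][80:280,220:420],(400,400)),cv2.resize(s[130:230,255:355],(400,400),interpolation=cv2.INTER_CUBIC)]),'fin.png')
```

```text
slab ((608.9512939453125, -142.4923858642578), (147.72579956054688, 87.65943145751953), 81.57563781738281)
plate top ((608.3435668945312, -140.59896850585938), (127.66072082519531, 8.726944923400879), 80.82921600341797)
```

View pics/fin.png

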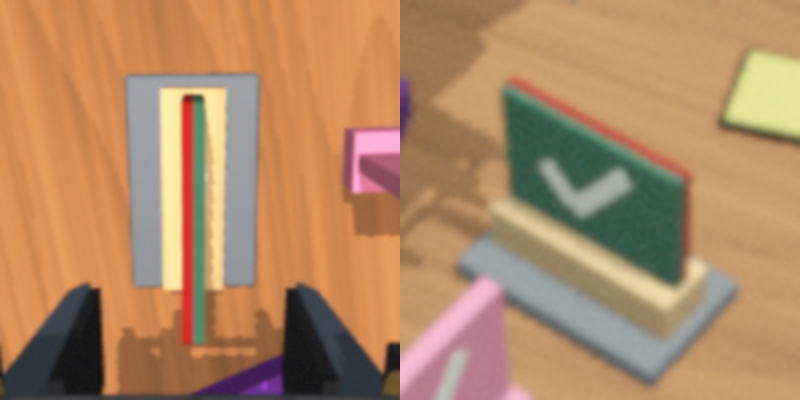

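The sign is seated level on the slab: plate (195,220) is centred in the left view, and the green tick faces the visitors in the right view. The gripper is clear, so I'm handing in.

```bash
python3 -c "
from h import *
print(env.job_done())"
```

```text
the job is handed in; nothing more can be done
None
```

I turned the red-and-green sign round and seated it on its own stand with the green face to the visitors. It sits within about 2 mm of centre and 1° of square by the last camera check. The arm never went near the blue-and-yellow sign, and I handed the job in at about 21 s; the hand-in call returned no verdict.

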